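# Restock the dispensing rack in reverse order

## Task

Move the four medicine containers from the cardboard cells of the grey delivery tray into the pockets of the wooden dispensing rack, one to a pocket, in reverse order: the one nearest the tray's tall end board goes into the pocket farthest from the rack's tall end board, and so on, until the one farthest from the tray's board stands in the pocket next to the rack's board. Set each one down upright on its pocket floor without dropping it or tipping it over.

Things in the scene. Friction and masses are not known exactly. Their poses are not given: they have to be found in the camera images.
- tray: delivery tray, fixed: grey plastic strip 290 x 85 x 6 mm along its x axis, a grey end board 60 mm high at its -x end. Carries four cardboard cells in a row, centred at x = -102, -34, 34, 102 mm; in each stands one container, its underside 9 mm above the tray's underside. Origin: centre of the underside; x runs along the row away from the end board, z up
- rack: dispensing rack, fixed: wooden plinth 290 x 85 x 20 mm, a wooden end board 80 mm high at its -x end; on top four square pockets, 62 mm inside, centred at x = -102, -34, 34, 102 mm, y = 0, floors 20 mm above the underside, between aluminium strips 6 mm thick rising 12 mm above the floors. Origin: centre of the underside; x runs along the row away from the end board, z up
- amber: tall round amber glass bottle with a white cap and a paper label, about 140 g: diameter 40 mm, straight up to 82 mm, then a shoulder and a cap of 24 mm diameter, 108 mm high in all; grip it across the straight body, best some 68 mm up. Origin: centre of its underside; z up.
- jar: squat round white plastic jar with a grey lid as wide as the jar, about 100 g: diameter 44 mm, 66 mm high, straight sides all the way; grip it some 45 mm up. Origin: centre of its underside; z up.
- square: square white plastic bottle with a red cap, about 120 g: body 38 x 38 mm, 74 mm high, its sides along its own x and y axes; cap of 26 mm diameter, 96 mm high in all; grip it across two flat sides some 58 mm up. It stands nearly square to the tray (within about 0.2 rad). Origin: centre of its underside; z up.
- dropper: small slim amber glass dropper bottle with a black collar and a rubber bulb, about 60 g: diameter 28 mm, straight up to 60 mm, then narrower, 88 mm high in all; grip it some 48 mm up. Origin: centre of its underside; z up.
- cell_amber: the cardboard cell in which the tall amber bottle stands at the start: square open box 67 x 67 x 14 mm, walls and floor 3 mm, fixed on the tray. The four cells are alike, told apart by what they hold at the start; they only mark the first order. Origin: centre of its underside
- cell_jar: the cardboard cell in which the white jar stands at the start: square open box 67 x 67 x 14 mm, walls and floor 3 mm, fixed on the tray. The four cells are alike, told apart by what they hold at the start; they only mark the first order. Origin: centre of its underside
- cell_square: the cardboard cell in which the square bottle stands at the start: square open box 67 x 67 x 14 mm, walls and floor 3 mm, fixed on the tray. The four cells are alike, told apart by what they hold at the start; they only mark the first order. Origin: centre of its underside
- cell_dropper: the cardboard cell in which the dropper bottle stands at the start: square open box 67 x 67 x 14 mm, walls and floor 3 mm, fixed on the tray. The four cells are alike, told apart by what they hold at the start; they only mark the first order. Origin: centre of its underside
Mind the look-alikes: they are no part of the job. Leave any pink look-alike of the jar alone.

How it is judged:
By the outcome, as a careful person would: the job done as asked, in the order asked, and still so for the second after the job is handed in, with the robot touching nothing.
It also fails if it takes over 93 s, if anything falls off the work surface, if the arm or the gripper's body presses on something with over 40 N, if the wrist force passes 120 N, or if a joint passes its speed limit or range.

## Robot

A 7-joint arm with a two-finger parallel gripper is mounted at the origin on the work surface. World frame = base frame: x ahead of the robot, y to its left, z up, the work surface at z = 0. Lengths are in m, angles in rad, forces in N, time in s.
With the tool pointing down it reaches from about 0.35 to 0.9 m from the base axis. Payload 8.1 kg.
Tool frame: the origin (TCP) lies midway between the tips of the shut fingers; the grasp point (between the pads) lies 19 mm behind it (arm.hold_point_z is the z of the grasp point in the tool frame, in m); z points along the fingers, y is the line along which they close (so a half turn about z gives the same grasp; the last joint's range is limited). The gripper opens to 92 mm and grips with 3 to 60 N. Pads are 19 mm wide; open, the fingers measure 130 mm over their backs; the gripper's body (75 mm by 190 mm) begins 47 mm behind the grasp point.
Start: joints at [-1.288, 0.434, 0.025, 1.573, -0.012, 1.134, -0.075], TCP at [0.235, 0.579, 0.227] pointing down, gripper open.
Joint ranges: [-2.62, 2.62], [-0.44, 2.09], [-1.27, 1.32], [0.08, 2.57], [-1.32, 4.46], [0.12, 2], [-2.74, 2.74]. Speed limits (rad/s): [2.22, 2.22, 3.01, 3.01, 3.14, 3.14, 3.14].

## Interface

Orientations are given as a rotation vector (axis times angle).
In Python, from cell import arm, get_image, camera_params, job gives the robot as it stands.
- The arm moves only by the tool send_rows, never from a script. Its argument "deltas" is a list of rows, each a list of 3 entries, a list of its own where there are three numbers: the shift along the world's x, y, z in m, then the turn, a rotation vector about the world's x, y, z in rad, then the finger opening in m, from 0 to 0.0918. In form: [[[tx, ty, tz], [ax, ay, az], gripper], ...]. A call has exactly 10 rows; each row shifts and turns the commanded pose from where the row before left it; what a row does not reach is not made up. A row lasts 1/10 s, in which the tool goes at most 50 mm and 8.59 degrees, less where a joint would pass 70% of its speed; a pose out of reach is approached as far as the arm can. A call with a gripper value outside its range is refused whole. The fingers move at their own pace and stop on an object; "force" is the grip in N (left out, the last holds). Time passes only in rows, so rows that do not move let the fingers close, or fill a call up. It gives the time, the measured TCP pose, the force and the opening at its end, in the units of the state.
- arm.observe(): the state, without advancing time (a new reading comes with each control period).
- get_image(name): name is "scene" or "top" or "wrist"; returns the picture (400x640x3 uint8, red, green, blue); there is no depth.
- camera_params(name): a dict with "fov_y" (degrees; the focal length in pixels is half the picture's height over the tangent of half this angle, whatever the lens; pixels are square), "cx", "cy" (the principal point, pixels), "rvec" (rotation vector, rad) and "tvec" (3), from world to camera coordinates, as OpenCV has them. Camera axes: x right, y down, z forward; pixel columns grow to the right and rows downward; lengths in m; the calibration is good to about 2 mm. A picture is of the moment at which its call begins: read the wrist's pose just before it. camera_params takes no time and is no camera call; for the wrist camera it gives the pose at the moment of the call.
- job.sign_off(): hands the job in, once; it reports no verdict.
The state is a dict: "clock": time; "joints": joint angles; "dq": joint speeds; "joint_efforts": joint torques, N m; "position": TCP position; "ee_rot": TCP orientation; "force": force on the tool from outside, world axes, zero at the start; "ft_torque": the same for the moment, N m; "width": opening from 0.0 (shut) to 1.0 (fully open).
Only numpy, scipy, OpenCV 4.12 (cv2) and the standard library are available. Lean on these libraries where they do the work, as an engineer would, in place of code of your own. Each camera call takes 0.05 s, during which the arm holds its last target. There are 200 camera calls.

## Working session

There is one attempt and no reset: what is moved stays moved. The work goes in short steps, Python scripts to look and compute and a tool call to move; the robot and the scene stay as the last step left them, time stands still between calls to the robot, and variables do not carry over. Pictures are saved under pics/ and viewed, on a budget of 14 in all, crops included, one or two more only if the job needs it, and the job is handed in when it is done.

Besides the shell and the picture viewer there is one more tool, called after "Emit:" by a JSON object that holds its "method" and its "body", one argument or row to a line. send_rows: Moves the arm, as the interface text tells. Its arguments: {"type":"object","properties":{"deltas":{"type":"array","items":{"type":"array"}},"force":{"type":"number"}},"required":["deltas"]}

```bash
ls; mkdir -p pics; python3 - <<'E'
from cell import arm,get_image,camera_params,job
import cv2
s=arm.observe();print({k:s[k] for k in('clock','position','ee_rot','width','joints')},arm.hold_point_z)
for n in('scene','top','wrist'):
    print(n,camera_params(n))
    cv2.imwrite(f'pics/{n}0.png',get_image(n)[:,:,::-1])
E
```

```text
pics
{'clock': 0.0, 'position': array([0.23506645, 0.57856283, 0.22594941]), 'ee_rot': array([-6.02391814e-01, -3.08313506e+00,  2.42501988e-03]), 'width': 0.9968722002344218, 'joints': array([-1.28756718,  0.43521171,  0.02497351,  1.57410371, -0.01160172,
        1.13397435, -0.07510397])} -0.0188
scene {'fov_y': 56.73609909707977, 'cx': 323.0715921921745, 'cy': 197.031205349169, 'rvec': array([ 1.86475593,  1.79544749, -0.64517527]), 'tvec': array([ 0.04832427, -0.40749578,  1.04430865])}
top {'fov_y': 55.67374974612499, 'cx': 322.0313706567666, 'cy': 196.7479977850554, 'rvec': array([ 1.86436988, -2.34368598,  0.25537198]), 'tvec': array([0.05409925, 0.56126356, 0.65061349])}
wrist {'fov_y': 62.11924981862242, 'cx': 320.796053552723, 'cy': 196.3198812245745, 'rvec': array([-2.3823005 , -1.6031754 , -0.25113507]), 'tvec': array([-0.62568422, -0.03864921,  0.3934932 ])}
```

View pics/scene0.png

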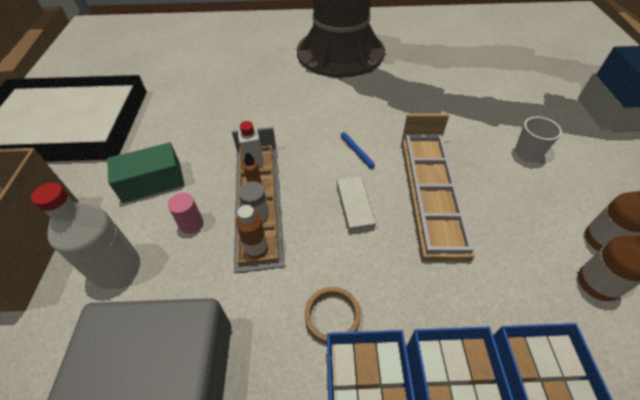

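View pics/top0.png

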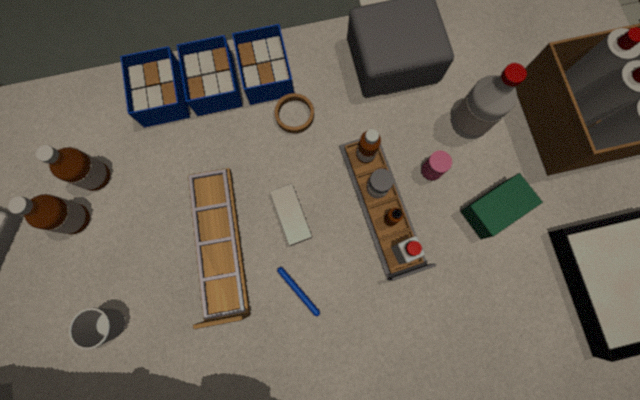

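Scene (base at the top) shows the tray at (258,200) with its board nearest the robot, and the rack at (437,190), also with its board nearest the robot. In the top view, the order from the tray board is square (410,248), dropper (394,215), jar (380,182), amber (370,140). The pink decoy is at (436,165) and the rack pockets run (210,190) to (223,295), with the board at (218,322).

```bash
cat > h.py <<'E'
from cell import arm,get_image,camera_params,job
import cv2,numpy as np
from scipy.spatial.transform import Rotation as R
def cam(n):
    p=camera_params(n);Rm=R.from_rotvec(p['rvec']).as_matrix();t=np.array(p['tvec']);f=200/np.tan(np.radians(p['fov_y']/2))
    return Rm,t,f,p['cx'],p['cy']
def ray(c,u,v,z):
    Rm,t,f,cx,cy=c;d=Rm.T@np.array([(u-cx)/f,(v-cy)/f,1]);o=-Rm.T@t
    return o+d*(z-o[2])/d[2]
def proj(c,P):
    Rm,t,f,cx,cy=c;q=Rm@np.array(P)+t;return f*q[0]/q[2]+cx,f*q[1]/q[2]+cy
E
python3 - <<'E'
from h import *
for n in('scene','top','wrist'):
    c=cam(n);print(n,-c[0].T@c[1],c[0][2])
s=arm.observe();Rt=R.from_rotvec(s['ee_rot']).as_matrix();print(Rt)
c=cam('wrist');print('cam in tool',Rt.T@(-c[0].T@c[1]-s['position']),Rt.T@c[0].T)
c=cam('top')
for nm,u,v,z in[('ambercap',372,135,.117),('jar',380,182,.075),('drop',395,215,.097),('sq',413,248,.105),('rackfar',210,190,.02),('racknear',223,295,.02)]:print(nm,ray(c,u,v,z).round(3))
im=cv2.imread('pics/top0.png');cr=im[120:340,180:446]
cv2.imwrite('pics/crop0.png',cv2.resize(cr,None,fx=3,fy=2.7 if 0 else 2.7272,interpolation=cv2.INTER_CUBIC))
hsv=cv2.cvtColor(im,cv2.COLOR_BGR2HSV)
for u,v in[(372,135),(380,182),(395,215),(413,248),(348,160),(360,200),(210,190),(195,200),(232,230),(218,322),(423,268)]:print(u,v,im[v,u],hsv[v,u])
E
```

```text
scene [ 0.96997588 -0.07392654  0.55915137] [-0.62652436  0.01132981 -0.77931949]
top [ 0.40911974 -0.03945682  0.75650884] [ 0.2105914  -0.04782969 -0.97640339]
wrist [0.15799744 0.61161361 0.38588975] [ 0.28418738 -0.11628222 -0.95169112]
[[-9.26480232e-01  3.76343261e-01 -3.59317605e-04]
 [ 3.76343417e-01  9.26479491e-01 -1.17668404e-03]
 [-1.09936716e-04 -1.22540132e-03 -9.99999243e-01]]
cam in tool [ 0.08378183  0.00131318 -0.1597895 ] [[-4.11019916e-04 -9.51725100e-01 -3.06951406e-01]
 [ 9.99999771e-01 -5.56077068e-04  3.85118552e-04]
 [-5.37215630e-04 -3.06951178e-01  9.51725111e-01]]
ambercap [ 0.637 -0.184  0.117]
jar [ 0.559 -0.184  0.075]
drop [ 0.49  -0.19   0.097]
sq [ 0.427 -0.203  0.105]
rackfar [0.632 0.14  0.02 ]
racknear [0.425 0.149 0.02 ]
372 135 [141 153 154] [ 28  22 154]
380 182 [84 89 91] [21 20 91]
395 215 [13  6  7] [124 137  13]
413 248 [ 35  42 151] [  2 196 151]
348 160 [58 61 65] [13 27 65]
360 200 [74 76 83] [ 7 28 83]
210 190 [ 69 115 147] [ 18 135 147]
195 200 [49 56 66] [12 66 66]
232 230 [131 132 140] [  3  16 140]
218 322 [ 65 103 138] [ 16 135 138]
423 268 [75 79 85] [12 30 85]
```

View pics/crop0.png

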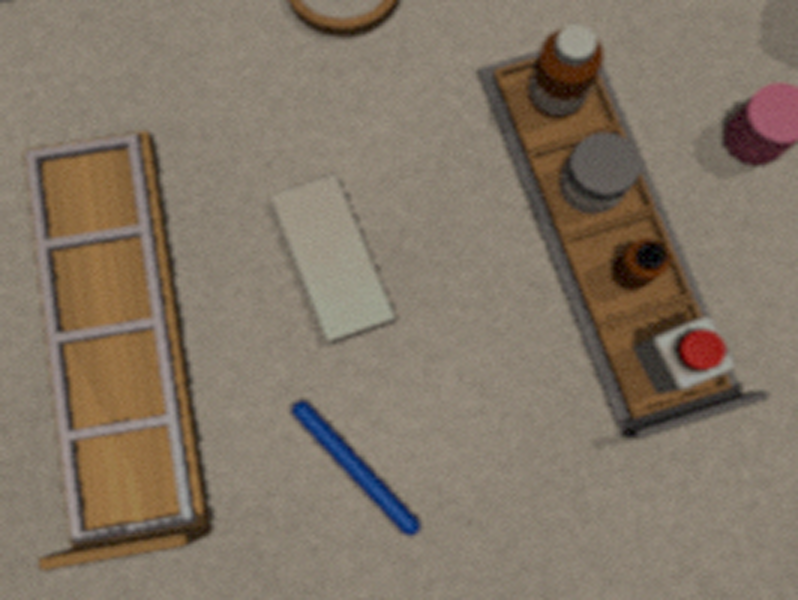

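View pics/wrist0.png

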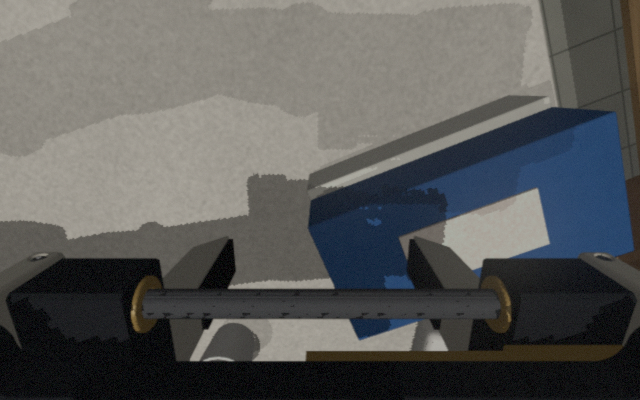

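The crop shows the rack strip outer corners at (30,152), (140,138), (193,523) and (75,543). The tray's left edge runs (480,70) to (628,430). Cap centres are amber (577,42), jar (605,162), dropper (650,255) and square (702,350). The wrist picture shows only the fingers and a blue box beneath. Next I'll measure these with masks.

```bash
python3 - <<'E'
from h import *
c=cam('top');cv=lambda u,v:(180+(u+.5)/3-.5,120+(v+.5)/2.7272-.5)
P=[ray(c,*cv(*p),.032)[:2] for p in[(30,152),(140,138),(193,523),(75,543)]]
P=np.array(P);print('rack corners',P.round(4),'centre',P.mean(0).round(4),'sides',[np.linalg.norm(P[i]-P[i-1]).round(4) for i in range(4)])
d=(P[0]+P[1]-P[2]-P[3]);print('rack x az',np.degrees(np.arctan2(d[1],d[0])))
a,b=ray(c,*cv(480,70),.006),ray(c,*cv(628,430),.006);print('tray edge',a,b,np.linalg.norm(a-b),np.degrees(np.arctan2(*(a-b)[[1,0]])))
im=cv2.imread('pics/top0.png');hsv=cv2.cvtColor(im,cv2.COLOR_BGR2HSV)
def blob(m,x0,x1,y0,y1):
    k=np.zeros(m.shape,np.uint8);k[y0:y1,x0:x1]=m[y0:y1,x0:x1]
    n,l,s,ce=cv2.connectedComponentsWithStats(k);i=1+s[1:,4].argmax();return ce[i],s[i]
H,S,V=[hsv[...,i].astype(int) for i in range(3)]
for nm,m,box,z in[('amber',(S<60)&(V>110),(360,385,126,146),.117),('jar',(S<45)&(V>70)&(V<105),(368,394,168,186),.075),('drop',(V<40),(388,402,208,220),.095),('sq',((H<8)|(H>172))&(S>150)&(V>90),(403,425,238,260),.105)]:
    p,s=blob(m,*box);print(nm,p,s,ray(c,*p,z).round(4))
E
```

```text
rack corners [[0.6667 0.1712]
 [0.6608 0.0985]
 [0.3874 0.1132]
 [0.3909 0.1856]] centre [0.5265 0.1421] sides [np.float64(0.2762), np.float64(0.073), np.float64(0.2738), np.float64(0.0725)]
rack x az -3.0293656177387103
tray edge [ 0.67000178 -0.1369302   0.006     ] [ 0.38589904 -0.16671074  0.006     ] 0.28565931330204497 5.984070426856401
amber [373.63322884 132.63949843] [360 126  25  20 319] [ 0.6411 -0.1876  0.117 ]
jar [381.83679525 177.76261128] [370 168  24  18 337] [ 0.5663 -0.1896  0.075 ]
drop [396.46376812 213.10144928] [392 209  10   9  69] [ 0.4932 -0.1937  0.095 ]
sq [413.54487179 247.66025641] [407 241  14  14 156] [ 0.4275 -0.2038  0.105 ]
```

Emit:
{"method": "send_rows", "body": {
  "deltas": [
    [[0,0,0.04],[0,0,0],0.09],
    [[0.015,-0.03,0.034],[0,0,0.03],0.09],
    [[0.016,-0.041,0],[0,0,0.03],0.09],
    [[0.016,-0.041,0],[0,0,0.03],0.09],
    [[0.016,-0.041,0],[0,0,0.03],0.09],
    [[0.016,-0.041,0],[0,0,0.03],0.09],
    [[0.016,-0.041,0],[0,0,0.03],0.09],
    [[0.016,-0.041,0],[0,0,0.03],0.09],
    [[0.016,-0.041,0],[0,0,0.03],0.09],
    [[0.016,-0.041,0],[0,0,0.03],0.09]
  ]
}}

```text
clock: 1.15
position: [0.3784, 0.2192, 0.3007]
ee_rot: [-0.18, -3.136, -0.0]
force: [1.4, 0.8, -0.7]
width: 0.985
```

Emit:
{"method": "send_rows", "body": {
  "deltas": [
    [[0.017,-0.045,0],[0,0,0.024],0.09],
    [[0.017,-0.045,0],[0,0,0.024],0.09],
    [[0.017,-0.045,0],[0,0,0.024],0.09],
    [[0.017,-0.045,0],[0,0,0.024],0.09],
    [[0.017,-0.045,0],[0,0,0.024],0.09],
    [[0.017,-0.045,0],[0,0,0.024],0.09],
    [[0.017,-0.045,0],[0,0,0.024],0.09],
    [[0.017,-0.045,0],[0,0,0.024],0.09],
    [[0.016,-0.045,0],[0,0,0.028],0.09],
    [[0,0,0],[0,0,0],0.09]
  ]
}}

```text
clock: 2.15
position: [0.5301, -0.1912, 0.3005]
ee_rot: [0.152, -3.137, 0.007]
force: [0.5, -0.1, -0.0]
width: 0.979
```

```bash
python3 - <<'E'
from h import *
c=cam('wrist');np.save('c1.npy',np.array([c[0].ravel().tolist()+c[1].tolist()+list(c[2:])]))
im=get_image('wrist');cv2.imwrite('pics/w1.png',im[:,:,::-1])
E
```

```text
(no output)
```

View pics/w1.png

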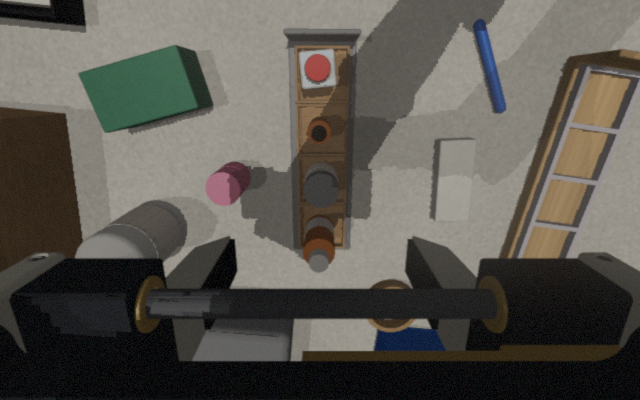

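The wrist view shows the square bottle's cap at (317,67), dropper bulb (319,129), jar lid (322,185) and amber cap (318,261), with the tray upright in the picture.

```bash
python3 - <<'E'
from h import *
a=np.load('c1.npy')[0];c=(a[:9].reshape(3,3),a[9:12],*a[12:])
im=cv2.imread('pics/w1.png');hsv=cv2.cvtColor(im,cv2.COLOR_BGR2HSV);H,S,V=[hsv[...,i].astype(int) for i in range(3)]
def blob(m,x0,x1,y0,y1):
    k=np.zeros(m.shape,np.uint8);k[y0:y1,x0:x1]=m[y0:y1,x0:x1]
    n,l,s,ce=cv2.connectedComponentsWithStats(k);i=1+s[1:,4].argmax();return ce[i],s[i],(l==i).astype(np.uint8)
for nm,m,box,z in[('sqcap',((H<8)|(H>172))&(S>150)&(V>60),(295,345,45,92),.105),('drop',(V<35),(308,332,118,140),.095),('jar',(S<50)&(V<100)&(V>40),(300,344,160,207),.075),('amber',(S<70)&(V>60),(305,332,250,273),.117)]:
    p,s,_=blob(m,*box);print(nm,p.round(1),s,ray(c,*p,z).round(4))
for u in(310,320):print([tuple(im[v,u]) for v in (165,175,185,195,205,215)])
sq=(((H<8)|(H>172))&(S>150)&(V>60))|((S<45)&(V>105))
_,s,m=blob(sq,296,344,46,92);m=cv2.morphologyEx(m,cv2.MORPH_OPEN,np.ones((5,5)))
cn=max(cv2.findContours(m,0,1)[0],key=cv2.contourArea)
r=cv2.minAreaRect(cn);b=cv2.boxPoints(r);W=np.array([ray(c,*p,.083)[:2] for p in b]);print(s,r,W.round(4))
e=W-np.roll(W,1,0);print('edge az',np.degrees(np.arctan2(e[:,1],e[:,0])).round(1),np.linalg.norm(e,axis=1).round(4),W.mean(0).round(4))
p,q=ray(c,352,60,.006),ray(c,347,245,.006);print('tray az',np.degrees(np.arctan2(*(q-p)[[1,0]])))
p,q=ray(c,291,50,.006),ray(c,294,245,.006);print('tray az',np.degrees(np.arctan2(*(q-p)[[1,0]])))
E
```

```text
sqcap [318.6  77.3] [314  74  11   7  29] [ 0.436  -0.2021  0.105 ]
drop [320.1 133.9] [316 127   9  13  43] [ 0.4934 -0.195   0.095 ]
jar [320.7 185.3] [ 303  163   36   44 1271] [ 0.5569 -0.1884  0.075 ]
amber [318.1 262.5] [305 250  27  23 503] [ 0.6379 -0.1834  0.117 ]
[(np.uint8(49), np.uint8(65), np.uint8(80)), (np.uint8(47), np.uint8(50), np.uint8(50)), (np.uint8(59), np.uint8(60), np.uint8(60)), (np.uint8(58), np.uint8(60), np.uint8(61)), (np.uint8(45), np.uint8(56), np.uint8(69)), (np.uint8(44), np.uint8(61), np.uint8(78))]
[(np.uint8(67), np.uint8(72), np.uint8(76)), (np.uint8(60), np.uint8(60), np.uint8(63)), (np.uint8(60), np.uint8(61), np.uint8(61)), (np.uint8(62), np.uint8(64), np.uint8(67)), (np.uint8(60), np.uint8(62), np.uint8(60)), (np.uint8(26), np.uint8(37), np.uint8(58))]
[299  49  38  40 723] ((306.76763916015625, 69.16559600830078), (37.99089431762695, 14.760794639587402), 86.53176879882812) [[ 0.4112 -0.226 ]
 [ 0.4089 -0.2107]
 [ 0.4462 -0.2049]
 [ 0.4486 -0.2207]]
edge az [-171.9   98.7    8.9  -81.2] [0.0378 0.0154 0.0377 0.016 ] [ 0.4287 -0.2156]
tray az 5.499652691725005
tray az 4.902099149218805
```

```bash
python3 - <<'E'
import cv2,numpy as np
im=cv2.imread('pics/w1.png')
f=lambda a:cv2.convertScaleAbs(cv2.resize(a,None,fx=4,fy=4,interpolation=cv2.INTER_CUBIC),alpha=1.7)
cv2.imwrite('pics/w1z.png',np.hstack([f(im[25:155,280:360]),f(im[145:275,280:360])]))
E
```

```text
(no output)
```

View pics/w1z.png

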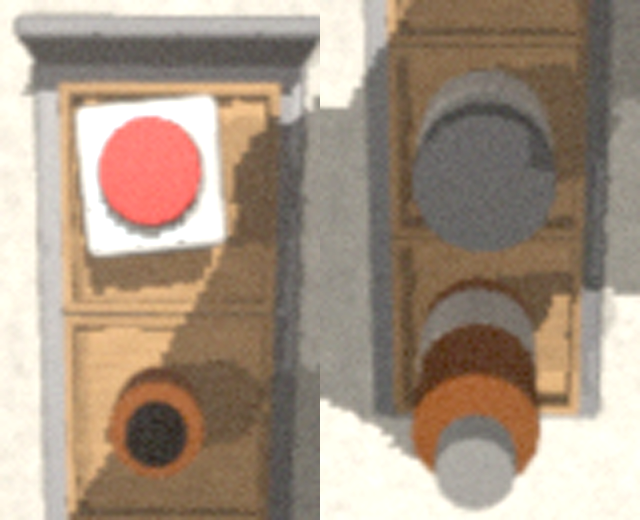

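```bash
python3 - <<'E'
from h import *
a=np.load('c1.npy')[0];c=(a[:9].reshape(3,3),a[9:12],*a[12:])
L=lambda x,y:(280+(x+.5)/4-.5,25+(y+.5)/4-.5)
Rr=lambda x,y:(280+(x-320+.5)/4-.5,145+(y+.5)/4-.5)
for n,p,z in[('sq',L(150,171),.105),('drop',L(156,433),.097),('jar',Rr(484,180),.075),('amber',Rr(476,472),.117),('ambershoulder',Rr(477,438),.091)]:print(n,np.round(p,1),ray(c,*p,z).round(4))
W=np.array([ray(c,*L(*p),.083)[:2] for p in[(76,108),(213,96),(224,242),(92,256)]])
e=W-np.roll(W,1,0);print('edge az',np.degrees(np.arctan2(e[:,1],e[:,0])).round(1),np.linalg.norm(e,axis=1).round(4),W.mean(0).round(4))
s=arm.observe();print(s['joints'].round(2))
E
```

```text
sq [317.1  67.4] [ 0.4269 -0.2044  0.105 ]
drop [318.6 132.9] [ 0.4922 -0.1968  0.097 ]
jar [320.6 189.6] [ 0.5624 -0.1879  0.075 ]
amber [318.6 262.6] [ 0.6381 -0.1828  0.117 ]
ambershoulder [318.9 254.1] [ 0.6407 -0.1825  0.091 ]
edge az [-168.9  100.1   10.8  -78.7] [0.037  0.0359 0.0363 0.0358] [ 0.427  -0.2044]
[-0.18  0.3   0.56  1.65 -0.16  1.24  2.09]
```

Emit:
{"method": "send_rows", "body": {
  "deltas": [
    [[-0.034,-0.0044,-0.02],[0,0,0.03],0.09],
    [[-0.034,-0.0044,-0.02],[0,0,0.03],0.09],
    [[-0.035,-0.0044,-0.02],[0,0,0.032],0.09],
    [[0,0,-0.032],[0,0,0],0.09],
    [[0,0,-0.032],[0,0,0],0.09],
    [[0,0,-0.032],[0,0,0],0.09],
    [[0,0,-0.032],[0,0,0],0.09],
    [[0,0,-0.032],[0,0,0],0.09],
    [[0,0,-0.032],[0,0,0],0.09],
    [[0,0,0],[0,0,0],0.09]
  ],
  "force": 20
}}

```text
clock: 3.2
position: [0.4248, -0.195, 0.046]
ee_rot: [0.309, -3.12, -0.005]
force: [-0.6, 0.9, 0.3]
width: 0.982
```

Emit:
{"method": "send_rows", "body": {
  "deltas": [
    [[0.002,-0.005,0.002],[0,0,0],0.09],
    [[0,-0.0045,0],[0,0,0],0.09],
    [[0,0,0],[0,0,0],0.09],
    [[0,0,0],[0,0,0],0.09],
    [[0,0,0],[0,0,0],0.08],
    [[0,0,0],[0,0,0],0.07],
    [[0,0,0],[0,0,0],0.06],
    [[0,0,0],[0,0,0],0.055],
    [[0,0,0],[0,0,0],0.055],
    [[0,0,0],[0,0,0],0.055]
  ]
}}

```text
clock: 4.2
position: [0.4292, -0.2066, 0.0507]
ee_rot: [0.308, -3.126, -0.0]
force: [-0.6, 0.4, 0.3]
width: 0.605
```

```bash
python3 - <<'E'
from h import *
s=arm.observe();print(s['position'].round(4),s['joints'].round(3),s['width'],s['force'].round(1))
Rt=R.from_rotvec(s['ee_rot']).as_matrix();print(Rt.round(3))
c=cam('wrist');print(c[0],c[1]);print('sq expected px',proj(c,[.427,-.2044,.105]));cv2.imwrite('pics/w2.png',get_image('wrist')[:,:,::-1])
E
```

```text
[ 0.4292 -0.2066  0.0507] [ 0.007  0.463  0.436  2.143 -0.341  0.6    2.454] 0.6047858288022028 [-0.6  0.4  0.3]
[[-0.981 -0.195 -0.   ]
 [-0.195  0.981  0.   ]
 [ 0.     0.    -1.   ]]
[[-1.94490379e-01  9.80904420e-01 -1.09655143e-04]
 [ 9.33555617e-01  1.85136530e-01  3.06917539e-01]
 [ 3.01077072e-01  5.95901393e-02 -9.51736104e-01]] [ 0.28484016 -0.34802997  0.10887179]
sq expected px (np.float64(324.1994473212223), np.float64(315.51574357924216))
```

View pics/w2.png

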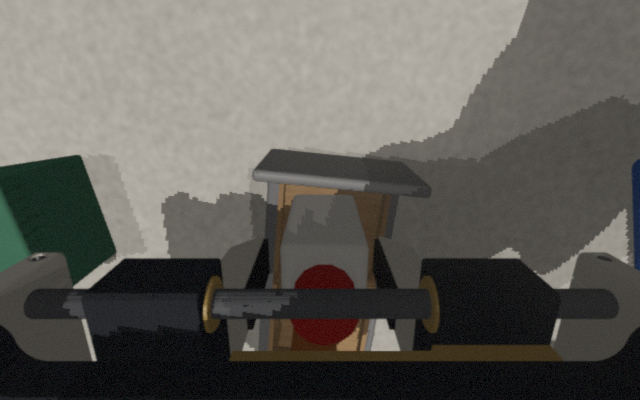

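The wrist view shows the red cap at (323,305), midway between the pads, so I close and lift.

Emit:
{"method": "send_rows", "body": {
  "deltas": [
    [[-0.003,0,0],[0,0,0],0.05],
    [[0,0,0],[0,0,0],0.045],
    [[0,0,0],[0,0,0],0.04],
    [[0,0,0],[0,0,0],0.03],
    [[0,0,0],[0,0,0],0.03],
    [[0,0,0],[0,0,0],0.03],
    [[0,0,0.005],[0,0,0],0.03],
    [[0,0,0.01],[0,0,0],0.03],
    [[0,0,0.02],[0,0,0],0.03],
    [[0,0,0.03],[0,0,0],0.03]
  ],
  "force": 20
}}

```text
clock: 5.25
position: [0.4253, -0.2064, 0.1162]
ee_rot: [0.307, -3.124, -0.001]
force: [0.6, 0.1, -0.7]
width: 0.413
```

Emit:
{"method": "send_rows", "body": {
  "deltas": [
    [[0,0,0.03],[0,0,0],0.03],
    [[0.01,0.02,0.03],[0,0,-0.025],0.03],
    [[0.02,0.035,0.025],[0,0,-0.03],0.03],
    [[0.026,0.043,0],[0,0,-0.03],0.03],
    [[0.026,0.043,0],[0,0,-0.03],0.03],
    [[0.026,0.043,0],[0,0,-0.03],0.03],
    [[0.026,0.043,0],[0,0,-0.03],0.03],
    [[0.026,0.043,0],[0,0,-0.03],0.03],
    [[0.026,0.043,0],[0,0,-0.03],0.03],
    [[0.017,0.03,0],[0,0,-0.015],0.03]
  ]
}}

```text
clock: 6.25
position: [0.6294, 0.1392, 0.2013]
ee_rot: [0.082, 3.14, 0.001]
force: [-0.6, -0.2, -0.9]
width: 0.411
```

```bash
python3 - <<'E'
from h import *
s=arm.observe();print(s['position'].round(4))
c=cam('wrist');im=get_image('wrist')[:,:,::-1].copy()
C=np.array([.5265,.1421]);ex=np.array([np.cos(np.radians(-3.03)),np.sin(np.radians(-3.03))]);ey=np.array([-ex[1],ex[0]])
for x in(-136,-68,0,68,136):
  for y in(-34,34):
    p=proj(c,[*(C+ex*x/1e3+ey*y/1e3),.032]);print(x,y,np.round(p,1));cv2.circle(im,(round(p[0]),round(p[1])),2,(0,0,255),-1)
cv2.imwrite('pics/w3.png',im)
E
```

```text
[0.6294 0.1392 0.2013]
-136 -34 [ 273.3 -115.6]
-136 34 [ 358.4 -115.5]
-68 -34 [276.7 -17.7]
-68 34 [355.6 -17.6]
0 -34 [279.7  66.9]
0 34 [353.2  66.9]
68 -34 [282.3 140.6]
68 34 [351.1 140.6]
136 -34 [284.6 205.5]
136 34 [349.3 205.6]
```

View pics/w3.png

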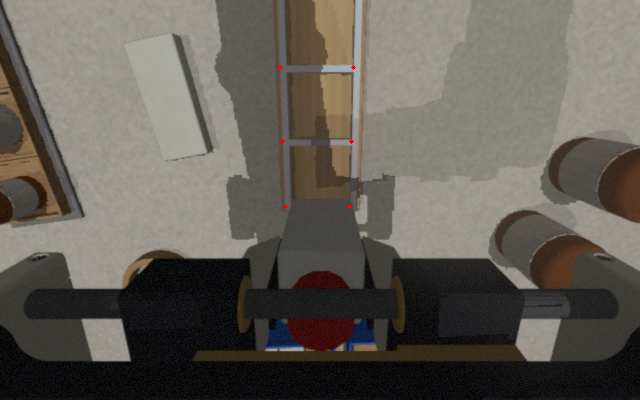

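The wrist view with marks on the predicted strip crossings shows the rows matching (67, 141, 205). The columns sit about 4 px to the left, so the rack is about 2-3 mm further in +y, and the pocket centre is nearly under the bottle.

Emit:
{"method": "send_rows", "body": {
  "deltas": [
    [[0,0,-0.02],[0,0,0],0.03],
    [[0,0,-0.035],[0,0,0],0.03],
    [[0,0,-0.035],[0,0,0],0.03],
    [[0,0,-0.025],[0,0,0],0.03],
    [[0,0,-0.012],[0,0,0],0.03],
    [[0,0,-0.006],[0,0,0],0.03],
    [[0,0,-0.003],[0,0,0],0.03],
    [[0,0,-0.001],[0,0,0],0.03],
    [[0,0,-0.001],[0,0,0],0.03],
    [[0,0,0],[0,0,0],0.03]
  ]
}}

```text
clock: 7.3
position: [0.6289, 0.1352, 0.0635]
ee_rot: [0.084, 3.139, 0.001]
force: [-0.1, 0.2, -0.4]
width: 0.413
```

Emit:
{"method": "send_rows", "body": {
  "deltas": [
    [[0,0.002,0],[0,0,0],0.03],
    [[0,0,-0.001],[0,0,0],0.03],
    [[0,0,0],[0,0,0],0.03],
    [[0,0,-0.001],[0,0,0],0.03],
    [[0,0,0],[0,0,0],0.03],
    [[0,0,-0.001],[0,0,0],0.03],
    [[0,0,0],[0,0,0],0.03],
    [[0,0,0],[0,0,0],0.03],
    [[0,0,0],[0,0,0],0.03],
    [[0,0,0],[0,0,0],0.03]
  ]
}}

```text
clock: 8.3
position: [0.6288, 0.1376, 0.0616]
ee_rot: [0.084, 3.14, 0.002]
force: [-5.1, 0.3, 17.5]
width: 0.414
```

Emit:
{"method": "send_rows", "body": {
  "deltas": [
    [[0,0,0.0008],[0,0,0],0.03],
    [[0,0,0],[0,0,0],0.03],
    [[0,0,0],[0,0,0],0.045],
    [[0,0,0],[0,0,0],0.055],
    [[0,0,0],[0,0,0],0.07],
    [[0,0,0],[0,0,0],0.075],
    [[0,0,0.01],[0,0,0],0.075],
    [[0,0,0.03],[0,0,0],0.09],
    [[0,0,0.04],[0,0,0],0.09],
    [[0,0,0.04],[0,0,0],0.09]
  ]
}}

```text
clock: 9.3
position: [0.6281, 0.1368, 0.1823]
ee_rot: [-0.085, -3.14, 0.001]
force: [0.5, -0.4, 1.1]
width: 0.972
```

Emit:
{"method": "send_rows", "body": {
  "deltas": [
    [[-0.005,-0.015,0.02],[0,0,0.015],0.09],
    [[-0.0155,-0.0375,0],[0,0,0.015],0.09],
    [[-0.0155,-0.0375,0],[0,0,0.015],0.09],
    [[-0.0155,-0.0375,0],[0,0,0.015],0.09],
    [[-0.0155,-0.0375,0],[0,0,0.015],0.09],
    [[-0.0155,-0.0375,0],[0,0,0.015],0.09],
    [[-0.0155,-0.0375,0],[0,0,0.015],0.09],
    [[-0.0155,-0.0375,0],[0,0,0.015],0.09],
    [[-0.0155,-0.0375,0],[0,0,0.015],0.09],
    [[-0.008,-0.018,0],[0,0,0.015],0.09]
  ]
}}

```text
clock: 10.3
position: [0.4895, -0.2, 0.2016]
ee_rot: [-0.145, 3.138, -0.002]
force: [0.2, 0.2, -0.6]
width: 0.98
```

Emit:
{"method": "send_rows", "body": {
  "deltas": [
    [[0.0015,0.004,-0.02],[0,0,0],0.09],
    [[0,0,-0.035],[0,0,0],0.09],
    [[0,0,-0.035],[0,0,0],0.09],
    [[0,0,-0.03],[0,0,0],0.09],
    [[0,0,-0.025],[0,0,0],0.08],
    [[0,0,-0.012],[0,0,0],0.07],
    [[0,0,-0.006],[0,0,0],0.06],
    [[0,0,0],[0,0,0],0.055],
    [[0,0,0],[0,0,0],0.055],
    [[0,0,0],[0,0,0],0.055]
  ]
}}

```text
clock: 11.3
position: [0.4937, -0.1921, 0.0386]
ee_rot: [-0.151, 3.136, -0.001]
force: [-0.0, -0.3, 0.7]
width: 0.602
```

```bash
python3 - <<'E'
from h import *
s=arm.observe();print(s['position'].round(4),s['width']*.0918,s['force'].round(1))
c=cam('wrist');print('expected bulb',np.round(proj(c,[.4922,-.1968,.097]),1),'tcp axis at .069',np.round(proj(c,[*s['position'][:2],.097]),1));cv2.imwrite('pics/w4.png',get_image('wrist')[200:380,160:480,::-1].repeat(2,0).repeat(2,1))
E
```

```text
[ 0.4937 -0.1921  0.0386] 0.05528701652431035 [-0.  -0.3  0.7]
expected bulb [304.8 322.7] tcp axis at .069 [317.1 327.1]
```

View pics/w4.png

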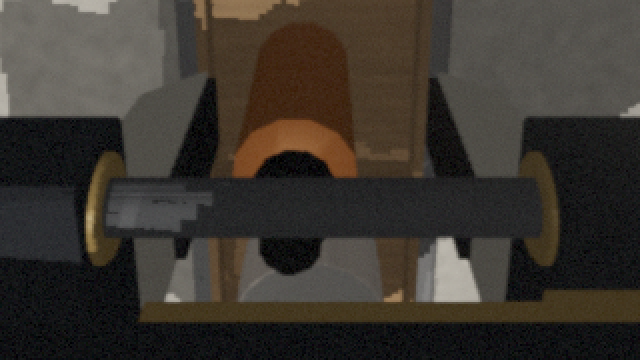

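```bash
python3 - <<'E'
from h import *
c=cam('wrist');print(proj(c,[.4937,-.1921,.069]));print(ray(c,307,289,.069),ray(c,306,306,.09))
E
```

```text
(np.float64(317.6849446540388), np.float64(284.66121227755957))
[ 0.49639591 -0.19667312  0.069     ] [ 0.48997198 -0.19674921  0.09      ]
```

The dropper's bulb is at (306,306) and the pad midline at about 317, so the bottle is 4.5 mm to the -y side. I shift, close and lift.

Emit:
{"method": "send_rows", "body": {
  "deltas": [
    [[0,-0.0045,0],[0,0,0],0.055],
    [[0,0,0],[0,0,0],0.055],
    [[0,0,0],[0,0,0],0.045],
    [[0,0,0],[0,0,0],0.035],
    [[0,0,0],[0,0,0],0.02],
    [[0,0,0],[0,0,0],0.02],
    [[0,0,0],[0,0,0],0.02],
    [[0,0,0.005],[0,0,0],0.02],
    [[0,0,0.015],[0,0,0],0.02],
    [[0,0,0.03],[0,0,0],0.02]
  ],
  "force": 16
}}

```text
clock: 12.35
position: [0.4915, -0.1959, 0.0868]
ee_rot: [0.151, -3.134, -0.002]
force: [0.2, 0.3, -0.9]
width: 0.304
```

Emit:
{"method": "send_rows", "body": {
  "deltas": [
    [[0,0,0.04],[0,0,0],0.02],
    [[0.004,0.02,0.035],[0,0,-0.016],0.02],
    [[0.007,0.034,0.025],[0,0,-0.017],0.02],
    [[0.0084,0.0415,0],[0,0,-0.017],0.02],
    [[0.0084,0.0415,0],[0,0,-0.017],0.02],
    [[0.0084,0.0415,0],[0,0,-0.017],0.02],
    [[0.0084,0.0415,0],[0,0,-0.017],0.02],
    [[0.0084,0.0415,0],[0,0,-0.017],0.02],
    [[0.0084,0.0415,0],[0,0,-0.017],0.02],
    [[0.008,0.036,0],[0,0,-0.015],0.02]
  ]
}}

```text
clock: 13.35
position: [0.5622, 0.1451, 0.1878]
ee_rot: [-0.084, -3.14, -0.001]
force: [-0.0, 0.7, -0.8]
width: 0.303
```

Emit:
{"method": "send_rows", "body": {
  "deltas": [
    [[-0.001,-0.002,-0.02],[0,0,0],0.02],
    [[0,0,-0.035],[0,0,0],0.02],
    [[0,0,-0.035],[0,0,0],0.02],
    [[0,0,-0.025],[0,0,0],0.02],
    [[0,0,-0.013],[0,0,0],0.02],
    [[0,0,-0.006],[0,0,0],0.02],
    [[0,0,-0.002],[0,0,0],0.02],
    [[0,0,0],[0,0,0],0.02],
    [[0,0,-0.001],[0,0,0],0.02],
    [[0,0,0],[0,0,0],0.02]
  ]
}}

```text
clock: 14.35
position: [0.5618, 0.1408, 0.0513]
ee_rot: [0.085, 3.139, 0.001]
force: [-0.0, 1.1, -0.3]
width: 0.301
```

Emit:
{"method": "send_rows", "body": {
  "deltas": [
    [[-0.001,0.001,-0.001],[0,0,0],0.02],
    [[0,0,0],[0,0,0],0.02],
    [[0,0,-0.0005],[0,0,0],0.02],
    [[0,0,0],[0,0,0],0.02],
    [[0,0,-0.0005],[0,0,0],0.02],
    [[0,0,0],[0,0,0],0.02],
    [[0,0,-0.0005],[0,0,0],0.02],
    [[0,0,0],[0,0,0],0.02],
    [[0,0,0],[0,0,0],0.02],
    [[0,0,0],[0,0,0],0.02]
  ]
}}

```text
clock: 15.35
position: [0.5605, 0.1415, 0.0485]
ee_rot: [0.085, 3.14, 0.0]
force: [-1.6, -0.3, 6.6]
width: 0.3
```

Emit:
{"method": "send_rows", "body": {
  "deltas": [
    [[0,0,0.0003],[0,0,0],0.02],
    [[0,0,0],[0,0,0],0.03],
    [[0,0,0],[0,0,0],0.04],
    [[0,0,0],[0,0,0],0.055],
    [[0,0,0],[0,0,0],0.07],
    [[0,0,0],[0,0,0],0.07],
    [[0,0,0.01],[0,0,0],0.075],
    [[0,0,0.03],[0,0,0],0.09],
    [[0,0,0.04],[0,0,0],0.09],
    [[0,0,0.045],[0,0,0],0.09]
  ]
}}

```text
clock: 16.35
position: [0.5596, 0.1412, 0.1747]
ee_rot: [-0.085, -3.139, 0.001]
force: [-0.2, 0.2, -0.1]
width: 0.96
```

Emit:
{"method": "send_rows", "body": {
  "deltas": [
    [[0,-0.015,0.025],[0,0,0.015],0.09],
    [[0.0003,-0.0375,0],[0,0,0.015],0.09],
    [[0.0003,-0.0375,0],[0,0,0.015],0.09],
    [[0.0003,-0.0375,0],[0,0,0.015],0.09],
    [[0.0003,-0.0375,0],[0,0,0.015],0.09],
    [[0.0003,-0.0375,0],[0,0,0.015],0.09],
    [[0.0003,-0.0375,0],[0,0,0.015],0.09],
    [[0.0003,-0.0375,0],[0,0,0.015],0.09],
    [[0.0003,-0.0375,0],[0,0,0.015],0.09],
    [[0,-0.014,0],[0,0,0.015],0.09]
  ]
}}

```text
clock: 17.35
position: [0.5618, -0.1925, 0.1995]
ee_rot: [-0.144, 3.138, -0.004]
force: [0.2, -0.1, 1.1]
width: 0.978
```

```bash
python3 - <<'E'
from h import *
s=arm.observe();print(s['position'].round(4))
c=cam('wrist');print('jar,amber',np.round(proj(c,[.5624,-.1879,.075]),1),np.round(proj(c,[.638,-.1828,.117]),1))
np.save('c5.npy',np.array(c[0].ravel().tolist()+c[1].tolist()+list(c[2:])))
cv2.imwrite('pics/w5.png',get_image('wrist')[:,:,::-1])
E
```

```text
[ 0.5618 -0.1925  0.1995]
jar,amber [324.6 188.2] [322.6 288.6]
```

View pics/w5.png

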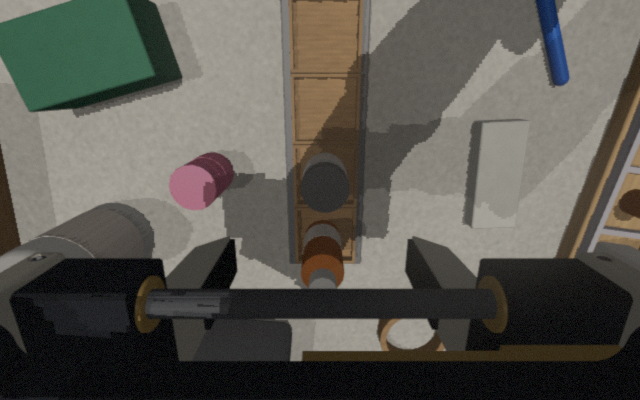

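The jar lid is at (324,184), predicted (324.6,188). The dropper stands in the rack at (630,205), and the amber cap is at (322,285).

Emit:
{"method": "send_rows", "body": {
  "deltas": [
    [[-0.001,0,-0.02],[0,0,0],0.09],
    [[0,0,-0.035],[0,0,0],0.09],
    [[0,0,-0.035],[0,0,0],0.09],
    [[0,0,-0.03],[0,0,0],0.09],
    [[0,0,-0.025],[0,0,0],0.08],
    [[0,0,-0.013],[0,0,0],0.075],
    [[0,0,-0.006],[0,0,0],0.065],
    [[0,0,0],[0,0,0],0.06],
    [[0,0,0],[0,0,0],0.06],
    [[0,0,0],[0,0,0],0.06]
  ]
}}

```text
clock: 18.4
position: [0.5626, -0.1876, 0.0356]
ee_rot: [-0.151, 3.136, -0.001]
force: [-0.1, 1.0, 0.5]
width: 0.655
```

```bash
python3 - <<'E'
from h import *
s=arm.observe();print(s['position'].round(4),s['width']*.0918,s['force'].round(1))
c=cam('wrist');print('tcp axis at .075',np.round(proj(c,[*s['position'][:2],.075]),1))
im=get_image('wrist')[:,:,::-1];cv2.imwrite('pics/w6.png',im)
g=im[245,230:410].max(1);print(g[::3]);print(im[262,230:410].max(1)[::3])
E
```

```text
[ 0.5626 -0.1876  0.0356] 0.060101294017375004 [-0.1  1.   0.5]
tcp axis at .075 [317.6 296.5]
[102  87  82  84  84  85  82  83  85  26  15  40  74  68  74  74  95  87
  88  58  49  49  52  51  52  50  50  50  53  53  53  53  51  51  53  49
  51  51  53  54  91  84  84  86  76  76  74  62  76  73  27  22  63  81
  81  82  85  84  81  83]
[82 85 82 80 81 82 72 15  9 12 16 26 77 66 74 49 50 51 52 58 56 58 61 58
 58 58 56 57 59 56 58 58 59 56 57 62 58 59 59 58 46 49 48 48 76 76 75 70
 75 51 25 24 22 19 25 83 82 80 84 81]
```

The pixel profile puts the jar at columns 275–360, between pads at 266 and 380, so it is centred. I close and lift.

Emit:
{"method": "send_rows", "body": {
  "deltas": [
    [[-0.001,0,0],[0,0,0],0.055],
    [[0,0,0],[0,0,0],0.05],
    [[0,0,0],[0,0,0],0.045],
    [[0,0,0],[0,0,0],0.035],
    [[0,0,0],[0,0,0],0.035],
    [[0,0,0],[0,0,0],0.035],
    [[0,0,0],[0,0,0],0.035],
    [[0,0,0.005],[0,0,0],0.035],
    [[0,0,0.015],[0,0,0],0.035],
    [[0,0,0.03],[0,0,0],0.035]
  ],
  "force": 20
}}

```text
clock: 19.45
position: [0.5592, -0.1866, 0.0838]
ee_rot: [0.151, -3.134, -0.002]
force: [0.3, 0.4, 0.1]
width: 0.478
```

Emit:
{"method": "send_rows", "body": {
  "deltas": [
    [[0,0,0.04],[0,0,0],0.035],
    [[-0.004,0.02,0.035],[0,0,-0.016],0.035],
    [[-0.007,0.034,0.025],[0,0,-0.017],0.035],
    [[-0.0083,0.0415,0],[0,0,-0.017],0.035],
    [[-0.0083,0.0415,0],[0,0,-0.017],0.035],
    [[-0.0083,0.0415,0],[0,0,-0.017],0.035],
    [[-0.0083,0.0415,0],[0,0,-0.017],0.035],
    [[-0.0083,0.0415,0],[0,0,-0.017],0.035],
    [[-0.0083,0.0415,0],[0,0,-0.017],0.035],
    [[-0.007,0.031,0],[0,0,-0.015],0.035]
  ]
}}

```text
clock: 20.45
position: [0.4919, 0.1495, 0.1853]
ee_rot: [0.082, 3.14, 0.002]
force: [0.8, -0.1, -1.6]
width: 0.474
```

Emit:
{"method": "send_rows", "body": {
  "deltas": [
    [[0,0,-0.02],[0,0,0],0.035],
    [[0,0,-0.035],[0,0,0],0.035],
    [[0,0,-0.035],[0,0,0],0.035],
    [[0,0,-0.025],[0,0,0],0.035],
    [[0,0,-0.012],[0,0,0],0.035],
    [[0,0,-0.006],[0,0,0],0.035],
    [[0,0,-0.002],[0,0,0],0.035],
    [[0,0,0],[0,0,0],0.035],
    [[0,0,0],[0,0,0],0.035],
    [[0,0,0],[0,0,0],0.035]
  ]
}}

```text
clock: 21.45
position: [0.4935, 0.1468, 0.0501]
ee_rot: [0.085, 3.139, 0.001]
force: [-0.3, 0.1, -1.7]
width: 0.475
```

Emit:
{"method": "send_rows", "body": {
  "deltas": [
    [[-0.001,0,-0.0015],[0,0,0],0.035],
    [[0,0,0],[0,0,0],0.035],
    [[0,0,-0.001],[0,0,0],0.035],
    [[0,0,0],[0,0,0],0.035],
    [[0,0,-0.0007],[0,0,0],0.035],
    [[0,0,0],[0,0,0],0.035],
    [[0,0,-0.0005],[0,0,0],0.035],
    [[0,0,0],[0,0,0],0.035],
    [[0,0,0],[0,0,0],0.035],
    [[0,0,0],[0,0,0],0.035]
  ]
}}

```text
clock: 22.45
position: [0.4919, 0.1466, 0.0456]
ee_rot: [0.085, 3.14, 0.0]
force: [-1.1, -0.2, -0.8]
width: 0.474
```

Emit:
{"method": "send_rows", "body": {
  "deltas": [
    [[0,0,-0.0005],[0,0,0],0.035],
    [[0,0,0],[0,0,0],0.035],
    [[0,0,-0.0005],[0,0,0],0.035],
    [[0,0,0],[0,0,0],0.035],
    [[0,0,-0.0005],[0,0,0],0.035],
    [[0,0,0],[0,0,0],0.035],
    [[0,0,0],[0,0,0],0.035],
    [[0,0,0],[0,0,0],0.035],
    [[0,0,0],[0,0,0],0.035],
    [[0,0,0],[0,0,0],0.035]
  ]
}}

```text
clock: 23.45
position: [0.492, 0.1466, 0.0454]
ee_rot: [0.085, 3.14, 0.002]
force: [-5.2, -1.5, 20.2]
width: 0.476
```

Emit:
{"method": "send_rows", "body": {
  "deltas": [
    [[0,0,0.0009],[0,0,0],0.035],
    [[0,0,0],[0,0,0],0.04],
    [[0,0,0],[0,0,0],0.05],
    [[0,0,0],[0,0,0],0.06],
    [[0,0,0],[0,0,0],0.075],
    [[0,0,0],[0,0,0],0.08],
    [[0,0,0.01],[0,0,0],0.08],
    [[0,0,0.03],[0,0,0],0.09],
    [[0,0,0.05],[0,0,0],0.09],
    [[0,0,0.05],[0,0,0],0.09]
  ]
}}

```text
clock: 24.45
position: [0.4913, 0.146, 0.1869]
ee_rot: [-0.086, -3.139, 0.002]
force: [1.0, 1.3, -0.6]
width: 0.977
```

Emit:
{"method": "send_rows", "body": {
  "deltas": [
    [[0.0065,-0.015,0.02],[0,0,0.015],0.09],
    [[0.0165,-0.0375,0],[0,0,0.015],0.09],
    [[0.0165,-0.0375,0],[0,0,0.015],0.09],
    [[0.0165,-0.0375,0],[0,0,0.015],0.09],
    [[0.0165,-0.0375,0],[0,0,0.015],0.09],
    [[0.0165,-0.0375,0],[0,0,0.015],0.09],
    [[0.0165,-0.0375,0],[0,0,0.015],0.09],
    [[0.0165,-0.0375,0],[0,0,0.015],0.09],
    [[0.0165,-0.0375,0],[0,0,0.015],0.09],
    [[0.007,-0.014,0],[0,0,0.015],0.09]
  ]
}}

```text
clock: 25.45
position: [0.6375, -0.1877, 0.2058]
ee_rot: [-0.145, 3.138, -0.005]
force: [0.3, 1.3, 0.6]
width: 0.983
```

```bash
python3 - <<'E'
from h import *
s=arm.observe();print(s['position'].round(4))
c=cam('wrist');im=get_image('wrist')[:,:,::-1]
print('amber',np.round(proj(c,[.638,-.1828,.117]),1));np.save('c7.npy',np.array(c[0].ravel().tolist()+c[1].tolist()+list(c[2:])))
cv2.imwrite('pics/w7.png',im)
E
```

```text
[ 0.6375 -0.1877  0.2058]
amber [325.6 201.1]
```

View pics/w7.png

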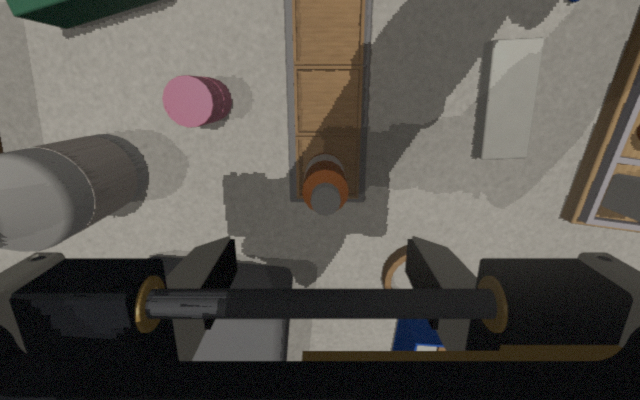

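The amber cap is at (326,197), predicted (325.6,201), so I descend on it.

Emit:
{"method": "send_rows", "body": {
  "deltas": [
    [[-0.0015,0,-0.02],[0,0,0],0.09],
    [[0,0,-0.035],[0,0,0],0.09],
    [[0,0,-0.035],[0,0,0],0.09],
    [[0,0,-0.025],[0,0,0],0.09],
    [[0,0,-0.018],[0,0,0],0.08],
    [[0,0,-0.01],[0,0,0],0.07],
    [[0,0,-0.004],[0,0,0],0.065],
    [[0,0,0],[0,0,0],0.06],
    [[0,0,0],[0,0,0],0.06],
    [[0,0,0],[0,0,0],0.06]
  ]
}}

```text
clock: 26.5
position: [0.6366, -0.1826, 0.0592]
ee_rot: [-0.151, 3.136, -0.001]
force: [0.2, 0.8, 0.4]
width: 0.659
```

```bash
python3 - <<'E'
from h import *
s=arm.observe();print(s['position'].round(4),s['width']*.0918,s['force'].round(1))
c=cam('wrist');im=get_image('wrist')[:,:,::-1];print('axis at .117,.091',proj(c,[*s['position'][:2],.117]),proj(c,[*s['position'][:2],.091]))
cv2.imwrite('pics/w8.png',im[200:380,160:480].repeat(2,0).repeat(2,1))
E
```

```text
[ 0.6366 -0.1826  0.0592] 0.060465826614302054 [0.2 0.8 0.4]
axis at .117,.091 (np.float64(317.1050371853929), np.float64(326.2028358368956)) (np.float64(317.75407147332305), np.float64(286.30574396065487))
```

View pics/w8.png

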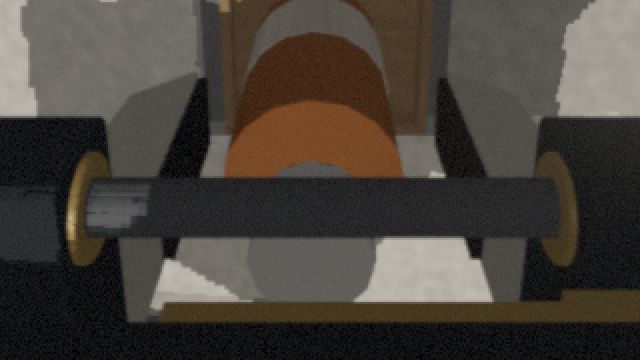

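The bottle is centred at crop column 313, between pads at 205 and 440. I close and lift.

Emit:
{"method": "send_rows", "body": {
  "deltas": [
    [[0,0,0],[0,0,0],0.055],
    [[0,0,0],[0,0,0],0.05],
    [[0,0,0],[0,0,0],0.04],
    [[0,0,0],[0,0,0],0.03],
    [[0,0,0],[0,0,0],0.03],
    [[0,0,0],[0,0,0],0.03],
    [[0,0,0],[0,0,0],0.03],
    [[0,0,0.005],[0,0,0],0.03],
    [[0,0,0.015],[0,0,0],0.03],
    [[0,0,0.03],[0,0,0],0.03]
  ],
  "force": 25
}}

```text
clock: 27.55
position: [0.6345, -0.1817, 0.1074]
ee_rot: [0.151, -3.134, -0.002]
force: [1.5, -0.6, -0.9]
width: 0.432
```

Emit:
{"method": "send_rows", "body": {
  "deltas": [
    [[0,0,0.04],[0,0,0],0.03],
    [[-0.012,0.02,0.04],[0,0,-0.016],0.03],
    [[-0.02,0.032,0.033],[0,0,-0.017],0.03],
    [[-0.026,0.041,0],[0,0,-0.017],0.03],
    [[-0.026,0.041,0],[0,0,-0.017],0.03],
    [[-0.026,0.041,0],[0,0,-0.017],0.03],
    [[-0.026,0.041,0],[0,0,-0.017],0.03],
    [[-0.026,0.041,0],[0,0,-0.017],0.03],
    [[-0.026,0.041,0],[0,0,-0.017],0.03],
    [[-0.0225,0.034,0],[0,0,-0.015],0.03]
  ]
}}

```text
clock: 28.55
position: [0.4239, 0.1514, 0.222]
ee_rot: [0.084, 3.14, 0.002]
force: [0.4, 0.0, -0.7]
width: 0.436
```

Emit:
{"method": "send_rows", "body": {
  "deltas": [
    [[0,0,-0.02],[0,0,0],0.03],
    [[0,0,-0.035],[0,0,0],0.03],
    [[0,0,-0.035],[0,0,0],0.03],
    [[0,0,-0.03],[0,0,0],0.03],
    [[0,0,-0.016],[0,0,0],0.03],
    [[0,0,-0.008],[0,0,0],0.03],
    [[0,0,-0.004],[0,0,0],0.03],
    [[0,0,0],[0,0,0],0.03],
    [[0,0,0],[0,0,0],0.03],
    [[0,0,0],[0,0,0],0.03]
  ]
}}

```text
clock: 29.55
position: [0.4261, 0.1498, 0.0738]
ee_rot: [0.084, 3.139, 0.002]
force: [0.1, -0.3, -1.1]
width: 0.434
```

Emit:
{"method": "send_rows", "body": {
  "deltas": [
    [[-0.001,0,-0.001],[0,0,0],0.03],
    [[0,0,-0.001],[0,0,0],0.03],
    [[0,0,-0.0005],[0,0,0],0.03],
    [[0,0,0],[0,0,0],0.03],
    [[0,0,-0.0005],[0,0,0],0.03],
    [[0,0,0],[0,0,0],0.03],
    [[0,0,-0.0005],[0,0,0],0.03],
    [[0,0,0],[0,0,0],0.03],
    [[0,0,0],[0,0,0],0.03],
    [[0,0,0],[0,0,0],0.03]
  ]
}}

```text
clock: 30.55
position: [0.4245, 0.1495, 0.0695]
ee_rot: [0.085, 3.14, 0.0]
force: [-0.7, -0.1, -1.4]
width: 0.435
```

Emit:
{"method": "send_rows", "body": {
  "deltas": [
    [[0,0,-0.0005],[0,0,0],0.03],
    [[0,0,0],[0,0,0],0.03],
    [[0,0,-0.0005],[0,0,0],0.03],
    [[0,0,0],[0,0,0],0.03],
    [[0,0,0],[0,0,0],0.03],
    [[0,0,0],[0,0,0],0.03],
    [[0,0,0],[0,0,0],0.03],
    [[0,0,0],[0,0,0],0.03],
    [[0,0,0],[0,0,0],0.03],
    [[0,0,0],[0,0,0],0.03]
  ]
}}

```text
clock: 31.55
position: [0.4248, 0.1495, 0.0689]
ee_rot: [0.085, 3.14, 0.001]
force: [-0.9, -0.3, 7.0]
width: 0.434
```

Emit:
{"method": "send_rows", "body": {
  "deltas": [
    [[0,0,0.0003],[0,0,0],0.03],
    [[0,0,0],[0,0,0],0.04],
    [[0,0,0],[0,0,0],0.05],
    [[0,0,0],[0,0,0],0.06],
    [[0,0,0],[0,0,0],0.075],
    [[0,0,0],[0,0,0],0.08],
    [[0,0,0.01],[0,0,0],0.08],
    [[0,0,0.03],[0,0,0],0.09],
    [[0,0,0.05],[0,0,0],0.09],
    [[0,0,0.05],[0,0,0],0.09]
  ]
}}

```text
clock: 32.55
position: [0.4239, 0.1486, 0.2107]
ee_rot: [-0.086, -3.14, 0.002]
force: [0.3, 0.6, 0.5]
width: 0.973
```

Emit:
{"method": "send_rows", "body": {
  "deltas": [
    [[0,0,0.03],[0,0,0],0.09],
    [[0,0,0.03],[0,0,0],0.09],
    [[0,-0.03,0.02],[0,0,0],0.09],
    [[0,-0.04,0],[0,0,0],0.09],
    [[0,-0.04,0],[0,0,0],0.09],
    [[0,-0.04,0],[0,0,0],0.09],
    [[0,-0.04,0],[0,0,0],0.09],
    [[0,-0.03,0],[0,0,0],0.09],
    [[0,-0.02,0],[0,0,0],0.09],
    [[0,0,0],[0,0,0],0.09]
  ]
}}

```text
clock: 33.55
position: [0.4239, -0.0936, 0.2895]
ee_rot: [0.093, 3.139, -0.0]
force: [0.3, 0.2, 0.4]
width: 0.98
```

```bash
python3 - <<'E'
from h import *
s=arm.observe();print(s['position'].round(4),s['force'].round(1))
im=get_image('top')[:,:,::-1];c=get_image('scene')[:,:,::-1]
f=lambda a:cv2.resize(a,(390,480),interpolation=cv2.INTER_CUBIC)
cv2.imwrite('pics/end.png',np.hstack([f(im[150:340,150:304]),f(c[90:275,360:510])]))
E
```

```text
[ 0.4239 -0.0936  0.2895] [0.3 0.2 0.4]
```

View pics/end.png

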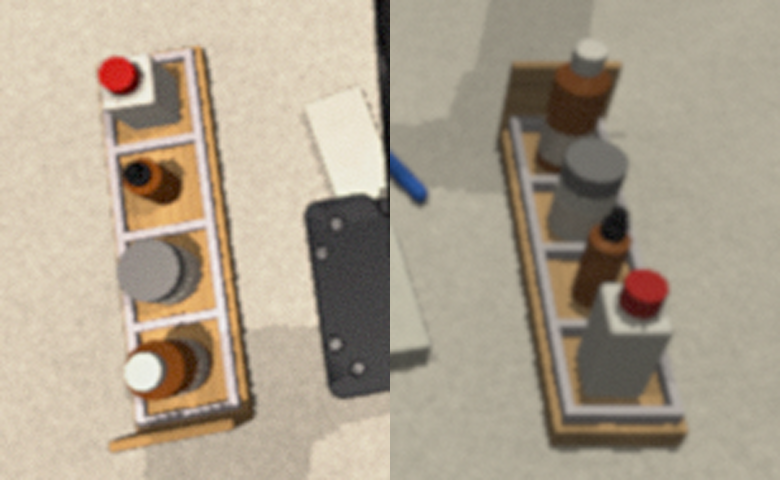

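The final views show all four upright in the pockets: amber next to the board, then jar, dropper and square at the far end. Each contact height matched the pocket floor, so I hand in.

```bash
python3 -c "
from cell import job
print(job.sign_off())"
```

```text
the job is handed in; nothing more can be done
None
```

All four containers are in the rack in reverse order, upright, one to a pocket. From the rack's board outwards they stand amber, jar, dropper, square. I handed the job in at about 33.7 s of the 93 s allowed.

- **Grips and set-downs:** The finger openings matched each container's width. Every one was lowered until the wrist felt the pocket floor, at 7–20 N and within about 1 mm of the expected height, before release.
- **Final pictures:** The top and scene views show all four standing in the right pockets, with the gripper clear and the wrist force near zero. I never moved to the pink look-alike, and it stood in place in the last picture that showed it, though the final crops don't include it.
- **Disagreements:** The top and wrist cameras differed by about 3–4 mm on the rack's y position, so I aimed in between. The wrist view at each container was also about 3 mm off in x from my first estimate. Both were within the pocket clearance.

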